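Roll the sample vial onto the reader's line and read it

TASK

The amber sample vial lying on the flat bed of the reader must be read: gently push it sideways with the fingertips so that it rolls across the bed and lies at rest along the black line, its middle over the line. Then, with the vial left lying there, press the key on the reader's console fully down and let it go. Do not pinch or pick up the vial at any moment, do not press the key before the vial is on the line, and leave the jar, the standing vial and the dish where they are.

Things in the scene. Friction and masses are not known exactly. Their poses are not given: they have to be found in the camera images.
- line (a point): Middle of the black engraved line (4 mm wide, 165 mm long) on the top face of the reader's flat light grey bed, 12 mm above the bench. The line runs along this point's y axis; its x axis points across the bed, the way the vial rolls (either sense); z up. The reader is fixed, but stands elsewhere and turned by up to 20 degrees from start to start.
- reader: The reader. Origin on the bench below the line's middle, axes as the line's. Bed 250 mm (x) by 170 mm (y), level, top 12 mm above the bench; a lip 6 mm wide and 6 mm high above the bed along each x end. A white console, 100 mm (x) by 70 mm (y), top 30 mm above the bench, adjoins the bed on its +y side, centred at y = 121 mm.
- vial: The vial to roll: plain amber cylinder, 28 mm diameter, 95 mm long, white paper band, flush white cap at its +x end, 40 to 85 g. Lies on the bed 50 to 90 mm to either side of the line, within 6 degrees of parallel. Origin at its middle, on its axis (14 mm above the bed); own x along the cylinder; y and z turn as it rolls. Rolls with slight resistance: let go when slow, it stops within a few mm.
- read_key (a joint): Travel of the reader's spring key: 0 = up, 0.006 m = fully down; fully down takes about 4 N. It springs back up when let go.
- read_key_top (a point): Centre of the top face of the round black key (26 mm in diameter) in its grey round collar on the console; key top 48 mm above the bench when up, it goes straight down 6 mm.
- jar: Bystander: small closed jar, 38 mm in diameter, 48 mm high, standing on the bed on the other side of the line from the vial. Origin at the centre of its underside.
- spare: Bystander: a second vial of the same kind (28 mm in diameter, 95 mm high) standing upright on the bench beside the bed's -y side. Origin at the centre of its underside.
- dish: Bystander: closed round dish, 64 mm in diameter, 19 mm high, on the bench beside the bed's -y side. Origin at the centre of its underside.
There are look-alikes about, which are no part of the job. What is shaped like the vial but yellow is not meant.

How it is judged (in metres and radians):
On the way, in this order (a step that is already met when the one before it is completed fails the run):
1. the vial lies at rest along the line, its middle within 7 mm of the line (x of vial in the frame of line between -0.007 and 0.007 m and angle between the x axis of vial and the y axis of line, either way round below 0.2 rad and linear speed of vial below 0.01 m/s), for 0.2 s.
2. the key is pressed down (value of joint read_key above 0.0045 m), for 0.02 s.
At the end, for the whole second after the job is handed in: The vial lies at rest on the bed along the line: its middle within 7 mm of the line across it and within 35 mm of the line's middle lengthwise, its axis within 0.2 rad of the line; the key has been pressed (4.5 mm or more) after that and is up again (all of step 1 and y of vial in the frame of line between -0.035 and 0.035 m and z of vial in the frame of line between 0.011 and 0.017 m and value of joint read_key below 0.001 m); the robot touches nothing.
It fails at once if the vial is lifted off the bed (more than 8 mm) (z of vial in the frame of line above 0.022 m).
It fails at once if the vial is pinched or pressed hard (fingers on it with over 35 N) (contact force between the fingers and vial above 35 N).
It fails at once if the key is pressed while the vial is not on the line (value of joint read_key above 0.003 m and (x of vial in the frame of line below -0.008 m or x of vial in the frame of line above 0.008 m)).
It fails at once if the jar, the standing vial or the dish is moved by more than 15 mm (distance of any of jar, spare, dish from where it was at the start of the episode above 0.015 m).
It also fails if it takes over 64 s, if anything falls off the work surface, if the arm or the gripper's body presses on something with over 40 N, if the wrist force passes 120 N, or if a joint passes its speed limit or range.

ROBOT

A 7-joint arm with a two-finger parallel gripper is mounted at the origin on the work surface. World frame = base frame: x ahead of the robot, y to its left, z up, the work surface at z = 0. Lengths are in m, angles in degrees, forces in N, time in s.
With the tool pointing down it reaches from about 0.35 to 0.9 m from the base axis. Payload 8.1 kg.
Tool frame: the origin (TCP) lies on the centre line of the jaws, within the pads' length; the fingertips stand 14 mm ahead of it and the grasp point (between the pads) lies 5 mm behind it (arm.tcp_to_tips is the distance from the TCP to the fingertips, in m); z points along the fingers, x is the direction in which the jaws open and shut, and the axes are right-handed (so a half turn about z gives the same grasp; the last joint's range is limited). The gripper opens to 92 mm and grips with 3 to 60 N. Pads are 19 mm wide; open, the fingers measure 130 mm over their backs; the gripper's body (75 mm by 190 mm) begins 47 mm behind the grasp point.
Start: joints at [-68.904, 24.895, 1.432, 90.138, -0.665, 64.973, -4.303], TCP at [0.284, 0.557, 0.241] pointing down, gripper open.
Joint ranges: [-149.89, 149.89], [-25.12, 119.58], [-72.63, 75.52], [4.76, 147.25], [-75.54, 255.54], [6.69, 114.76], [-157.13, 157.13]. Speed limits (degrees/s): [127.2, 127.2, 172.46, 172.46, 180, 180, 180].

INTERFACE

Orientations are given as [roll, pitch, yaw] about the fixed x, y, z axes, in that order (R = Rz(yaw) Ry(pitch) Rx(roll)).
In Python, from bench import arm gives the robot as it stands.
- The arm moves only by the tool step_arm, never from a script. Its argument "targets" is a list that holds one entry, the list of rows, each a list of 7 numbers: the shift along the world's x, y, z in m, then the turn, a rotation vector about the world's x, y, z in degrees, then the closure, from -1 (fully open) to 1 (shut). A call has 1 to 8 rows; each row shifts and turns the commanded pose from where the row before left it; what a row does not reach is not made up. A row lasts 1/10 s, in which the tool goes at most 50 mm and 8.59 degrees, less where a joint would pass 70% of its speed; a pose out of reach is approached as far as the arm can. A call with a gripper value outside its range is refused whole. The fingers move at their own pace and stop on an object; "force" is the grip in N (left out, the last holds). Time passes only in rows, so rows that do not move let the fingers close. It gives the time, the measured TCP pose, the force and the opening at its end, in the units of the state.
- arm.sense(): the state, without advancing time (a new reading comes with each control period).
- arm.snapshot(name): name is "scene" or "top"; returns the picture (400x640x3 uint8, red, green, blue); there is no depth.
- arm.get_calibration(name): a dict with "vertical_fov" (degrees; the focal length in pixels is half the picture's height over the tangent of half this angle, whatever the lens; pixels are square), "cx", "cy" (the principal point, pixels), "rvec" (rotation vector, rad) and "tvec" (3), from world to camera coordinates, as OpenCV has them. Camera axes: x right, y down, z forward; pixel columns grow to the right and rows downward; lengths in m; the calibration is good to about 2 mm. A picture is of the moment at which its call begins. get_calibration takes no time and is no camera call.
- arm.sign_off(): hands the job in, once; it reports no verdict.
The state is a dict: "t": time; "joints": joint angles; "dq": joint speeds; "tau": joint torques, N m; "tool_pos": TCP position; "tcp_rot": TCP orientation; "contact_force": force on the tool from outside, world axes, zero at the start; "moment": the same for the moment, N m; "opening": opening from 0.0 (shut) to 1.0 (fully open).
Only numpy, scipy, OpenCV 4.12 (cv2) and the standard library are available. Lean on these libraries where they do the work, as an engineer would, in place of code of your own. Each camera call takes 0.05 s, during which the arm holds its last target.

## Working session

There is one attempt and no reset: what is moved stays moved. The work goes in short steps, Python scripts to look and compute and a tool call to move; the robot and the scene stay as the last step left them, time stands still between calls to the robot, and variables do not carry over. Pictures are saved under pics/ and viewed, and the job is handed in when it is done.

Besides the shell and the picture viewer there is one more tool, called after ">>>" as a command line: name --argument value ..., lists and objects as JSON in quotes. step_arm: Moves the arm, as the interface text tells. Its arguments: {"type":"object","properties":{"targets":{"type":"array","items":{"type":"array","items":{"type":"array","items":{"type":"number"}}}},"force":{"type":"number"}},"required":["targets"]}

```bash
mkdir -p pics; ls; python3 - <<'E'
from bench import arm
import cv2
print(arm.sense())
for n in("scene","top"):
    print(arm.get_calibration(n)); cv2.imwrite(f"pics/{n}0.png",arm.snapshot(n)[:,:,::-1])
E
```

```text
pics
{'t': 0.0, 'joints': array([-68.90583201,  24.93951051,   1.43151047,  90.18767683,
        -0.66382844,  64.97305997,  -4.3023738 ]), 'dq': array([-0.1309895 ,  0.00639056,  0.00734359, -0.00848758,  0.04963472,
       -0.06484837,  0.00019444]), 'tau': array([ 3.50862337e-06, -6.67861247e+01,  9.84785557e-01, -3.14442444e+01,
       -6.05003536e-02,  4.31130175e-02,  2.07894050e-04]), 'tool_pos': array([0.28332102, 0.55655945, 0.23992154]), 'tcp_rot': array([1.79990598e+02, 9.14718417e-02, 6.30235696e+01]), 'contact_force': array([-0.26231559, -0.18095883, -1.08985872]), 'moment': array([ 0.04689688,  0.01363805, -0.01385849]), 'opening': 1.0005931321754702}
{'vertical_fov': 47.79671527250444, 'cx': 321.05569201140855, 'cy': 195.3584529046465, 'rvec': array([ 0.73124043,  2.42680998, -1.29616124]), 'tvec': array([ 0.43446244, -0.07042286,  1.13925694])}
{'vertical_fov': 54.152978418562654, 'cx': 316.80257787387507, 'cy': 206.38673454294872, 'rvec': array([ 2.19943515, -2.17447154,  0.14357523]), 'tvec': array([-0.05697246,  0.53554634,  0.875988  ])}
```

View pics/scene0.png

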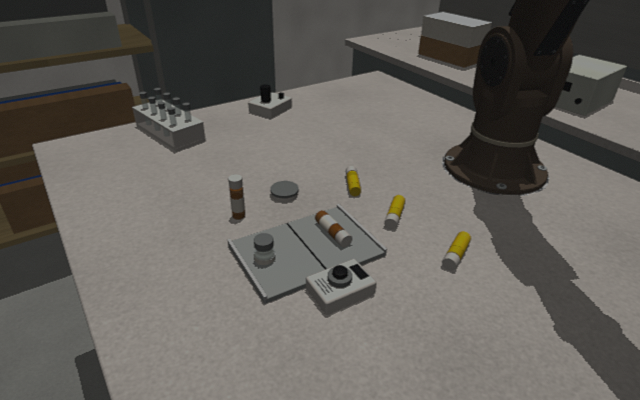

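View pics/top0.png

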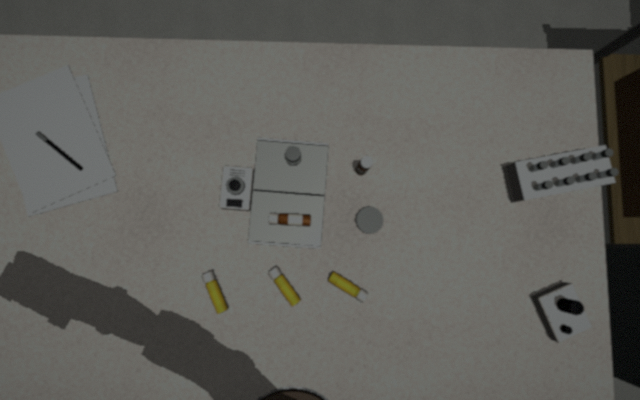

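The top view shows the amber vial with its white band on the bed at about (290,219). The line runs from (253,190) to (326,194), the jar is at (293,155) and the key at (235,185). Three yellow look-alikes lie on the bench at (215,292), (284,286) and (348,286). Only the object at (290,219) is amber and on the bed. I'll enlarge that area to confirm and measure it.

```bash
cat > h.py <<'E'
import numpy as np,cv2
from bench import arm
def cam(n):
    c=arm.get_calibration(n);f=200/np.tan(np.radians(c['vertical_fov']/2))
    return np.array([[f,0,c['cx']],[0,f,c['cy']],[0,0,1]]),cv2.Rodrigues(c['rvec'])[0],c['tvec'],c['rvec']
def ray(n,uv,z):
    K,R,t,_=cam(n);C=-R.T@t
    d=(R.T@np.linalg.inv(K)@np.c_[np.atleast_2d(uv).astype(float),np.ones(len(np.atleast_2d(uv)))].T).T
    return C+d*((z-C[2])/d[:,2])[:,None]
def proj(n,P):
    K,R,t,rv=cam(n);return cv2.projectPoints(np.atleast_2d(P).astype(float),rv,t,K,None)[0][:,0]
def amber(im):
    h=cv2.cvtColor(im,cv2.COLOR_RGB2HSV);return cv2.inRange(h,(3,120,40),(16,255,255))
E
python3 - <<'E'
from h import *
top=cv2.imread('pics/top0.png');sc=cv2.imread('pics/scene0.png')
cv2.imwrite('pics/c1.png',cv2.resize(top[130:255,210:340],None,fx=4.6,fy=4.6,interpolation=cv2.INTER_CUBIC))
cv2.imwrite('pics/c2.png',cv2.resize(sc[195:315,220:395],None,fx=4.5,fy=4.5,interpolation=cv2.INTER_CUBIC))
for n,im in(('top',top),('scene',sc)):
    m=amber(im[:,:,::-1].copy());k,l,s,c=cv2.connectedComponentsWithStats(m)
    print(n,[(s[i].tolist(),c[i].round(1).tolist()) for i in range(1,k) if s[i,4]>8])
print(ray('top',[[253,190],[326,194]],.012),ray('top',[290,219],.026),ray('top',[235,185],.048))
# bed contour
K=cv2.cvtColor(top,cv2.COLOR_BGR2GRAY);print(K[150:235:2,275])
E
```

```text
top [([279, 214, 8, 10, 78], [282.6, 218.5]), ([303, 215, 7, 10, 58], [306.2, 219.8])]
scene [([432, 41, 7, 7, 18], [435.8, 44.1]), ([442, 43, 14, 5, 20], [448.8, 44.8]), ([424, 44, 10, 13, 28], [428.5, 50.4]), ([420, 46, 3, 5, 10], [420.8, 48.1]), ([455, 47, 9, 6, 16], [459.4, 49.9]), ([439, 50, 13, 13, 31], [445.6, 56.9]), ([460, 51, 8, 6, 15], [463.7, 53.7]), ([453, 57, 9, 9, 23], [456.7, 61.3]), ([463, 61, 7, 6, 13], [465.5, 63.7]), ([65, 84, 66, 15, 250], [98.2, 90.6]), ([20, 94, 44, 26, 216], [39.5, 102.6]), ([71, 99, 5, 4, 9], [72.9, 100.4]), ([109, 100, 7, 3, 9], [112.3, 101.2]), ([0, 102, 23, 12, 85], [10.4, 105.7]), ([69, 103, 7, 9, 20], [70.8, 107.0]), ([85, 103, 7, 4, 13], [87.8, 104.7]), ([76, 105, 8, 7, 15], [79.5, 107.3]), ([126, 105, 6, 5, 9], [128.1, 106.4]), ([56, 109, 7, 4, 10], [58.6, 110.6]), ([106, 108, 10, 18, 41], [111.1, 117.6]), ([17, 110, 6, 7, 18], [19.8, 112.4]), ([66, 113, 7, 7, 12], [68.8, 115.8]), ([120, 114, 6, 4, 9], [122.8, 114.9]), ([76, 116, 8, 8, 15], [79.5, 119.4]), ([39, 118, 6, 4, 9], [41.8, 119.8]), ([72, 123, 8, 11, 19], [75.5, 127.3]), ([11
[... 937 characters left out ...]
 [32.4, 208.0]), ([11, 209, 11, 5, 17], [16.1, 211.1]), ([46, 210, 8, 12, 26], [50.2, 215.5]), ([316, 211, 11, 10, 58], [319.8, 214.6]), ([24, 213, 7, 6, 15], [27.4, 215.0]), ([233, 212, 11, 7, 55], [237.6, 215.0]), ([32, 214, 9, 12, 25], [37.2, 218.8]), ([8, 218, 7, 9, 13], [11.5, 221.4]), ([329, 224, 14, 14, 107], [334.2, 229.4]), ([16, 229, 6, 3, 9], [18.6, 229.6])]
[[ 0.57427565  0.09863018  0.012     ]
 [ 0.56725461 -0.07275183  0.012     ]] [[0.50633464 0.01046113 0.026     ]] [[0.58006006 0.13450337 0.048     ]]
[106 106 105 105 105 108 104 106 106 108 107 108 108 107 107 107 109 109
 109 111  91  72 111 109 110 109 110 110 110 111 108  90  94 112 116 116
 105  90 113 111 111 113 114]
```

View pics/c1.png

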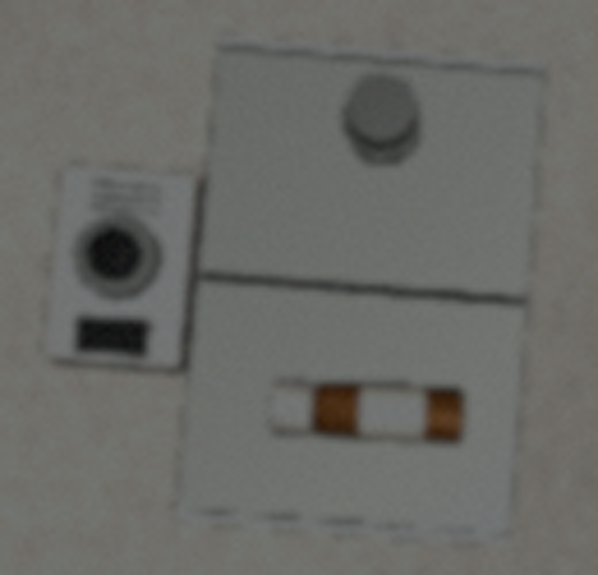

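View pics/c2.png

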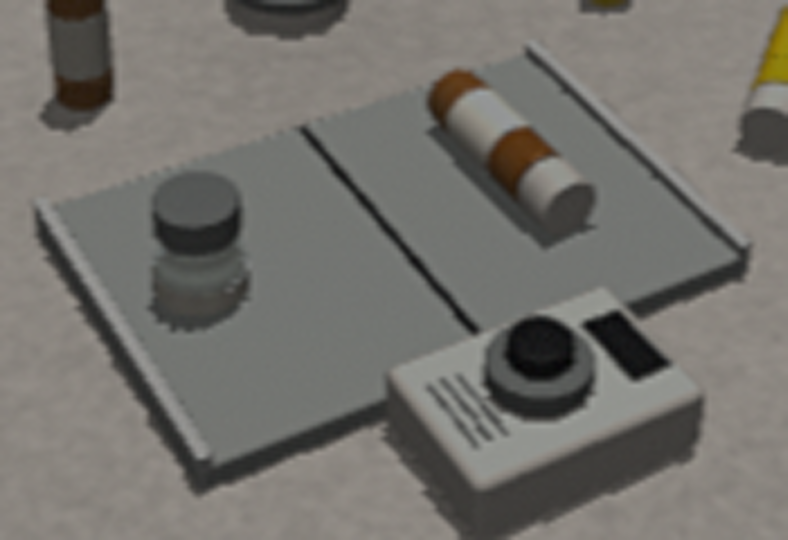

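The crops confirm it: amber vial with its band and cap, lying on the robot's side of the line, so it needs a push toward +x. Next I'll fit the line, vial and key precisely in both views.

```bash
cat >> h.py <<'E'
def fitline(top):
    g=255-cv2.cvtColor(top,cv2.COLOR_RGB2GRAY).astype(float);pts=[]
    for u in range(257,323):
        v0=190+(u-253)*5.4/71;a=np.arange(int(v0)-4,int(v0)+6);w=np.clip(g[a,u]-np.median(g[a,u])-6,0,None)
        if w.sum()>8: pts.append([u,(a*w).sum()/w.sum()])
    return np.array(pts)
def vial(n,im,roi):
    u0,v0,u1,v1=roi
    m=amber(im);mm=np.zeros_like(m);mm[v0:v1,u0:u1]=m[v0:v1,u0:u1]
    k,l,s,c=cv2.connectedComponentsWithStats(mm)
    return [(s[i,4],c[i].round(2)) for i in range(1,k) if s[i,4]>15]
E
python3 - <<'E'
from h import *
top=cv2.imread('pics/top0.png')[:,:,::-1].copy();sc=cv2.imread('pics/scene0.png')[:,:,::-1].copy()
p=fitline(top);P=ray('top',p,.012)
k,b=np.polyfit(P[:,1],P[:,0],1);r=P[:,0]-k*P[:,1]-b;print('line x=%.4f*y+%.4f rms %.5f n%d'%(k,b,r.std(),len(P)),np.degrees(np.arctan(k)))
# ends: scene picture line px (crop ->full)
for q in ([302,125],[475,328]): print('scene line',ray('scene',[220+q[0]/4.5,195+q[1]/4.5],.012))
print('scene vial ambers',ray('scene',[319.8,214.6],.03),ray('scene',[334.2,229.4],.03))
# vial in top: bright/saturated vs bed mask
cr=top[205:235,262:318].astype(int)
h=cv2.cvtColor(top,cv2.COLOR_RGB2HSV)
m=((h[...,1]>60)|(h[...,2]>128)).astype(np.uint8)*255;z=np.zeros_like(m);z[207:232,264:316]=m[207:232,264:316]
c=max(cv2.findContours(z,0,1)[0],key=cv2.contourArea);rc=cv2.minAreaRect(c);bx=cv2.boxPoints(rc);print(rc)
w=ray('top',bx,.026);print(w.round(4),w.mean(0),[np.linalg.norm(w[i]-w[i-1]) for i in range(2)])
m=(cv2.cvtColor(top,cv2.COLOR_RGB2GRAY)<45).astype(np.uint8);kk,l,s,c=cv2.connectedComponentsWithStats(m[150:215,215:255].copy());print('key',[(s[i].tolist(),c[i]+[215,150]) for i in range(1,kk)])
for a in [[217,45],[545,72],[180,515],[512,540]]: print('corner',ray('top',[210+a[0]/4.6,130+a[1]/4.6],.016))
print('jar',ray('top',[210+380/4.6,130+105/4.6],.048))
print('keyscene',ray('scene',[220+541/4.5,195+340/4.5],.048))
print(proj('top',[[.5,0,.026]]))
E
```

```text
line x=0.0654*y+0.5690 rms 0.00018 n66 3.741983583777193
scene line [[ 0.56273657 -0.06656311  0.012     ]]
scene line [[0.57300758 0.08488795 0.012     ]]
scene vial ambers [[ 0.50566051 -0.03385957  0.03      ]] [[0.50942459 0.0211294  0.03      ]]
((282.5, 219.0), (10.0, 9.0), 90.0)
[[0.5175 0.0382 0.026 ]
 [0.5178 0.0175 0.026 ]
 [0.4948 0.0171 0.026 ]
 [0.4945 0.0377 0.026 ]] [0.50614299 0.02765387 0.026     ] [np.float64(0.022999242704223103), np.float64(0.02064946708405803)]
key [([14, 30, 11, 11, 95], array([234.09473684, 184.83157895])), ([12, 50, 15, 7, 85], array([234.01176471, 202.62352941]))]
corner [[0.6936008  0.09134974 0.016     ]]
corner [[ 0.68256535 -0.07755653  0.016     ]]
corner [[0.45291638 0.10388594 0.016     ]]
corner [[ 0.44205365 -0.06257527  0.016     ]]
jar [[0.65610267 0.00623041 0.048     ]]
keyscene [[0.57931939 0.13509888 0.048     ]]
[[294.51466422 221.80658001]]
```

```bash
python3 - <<'E'
from h import *
a=ray('top',[[210+270/4.6,130+408/4.6],[210+463/4.6,130+415/4.6],[282.6,218.5],[306.2,219.8]],.026)
print(a, np.linalg.norm(a[0]-a[1]))
print(np.degrees(np.arctan2(*(a[0]-a[1])[:2])))
e=np.array([0.0653,.9979]);n=np.array([.9979,-.0653]);L=np.array([.5699,.0135])
for q in a: print((q[:2]-L)@n,(q[:2]-L)@e)
print('key',(ray('top',[234.1,184.8],.048)[0][:2]-L)@np.c_[n,e], ray('top',[234.1,184.8],.048))
E
```

```text
[[ 0.50644951  0.05926589  0.026     ]
 [ 0.5040965  -0.03703921  0.026     ]
 [ 0.50728175  0.02744949  0.026     ]
 [ 0.50493661 -0.02678272  0.026     ]] 0.09633384144348053
1.3996222521746142
-0.06630575552733035 0.04152646465220126
-0.06236510179616824 -0.05473004655481124
-0.06339765371391097 0.009831226275949083
-0.06219650768183621 -0.04444023946724326
key [0.00252845 0.12346182] [[0.58048448 0.13652901 0.048     ]]
```

>>> step_arm --targets '[[[0.0133,-0.0388,0,0,0,5.8,0.35],[0.0133,-0.0388,0,0,0,5.8,0.35],[0.0133,-0.0388,0,0,0,5.8,0.35],[0.0133,-0.0388,0,0,0,5.8,0.35],[0.0133,-0.0388,0,0,0,0,0.35],[0.0133,-0.0388,0,0,0,0,0.35],[0.0133,-0.0388,0,0,0,0,0.35],[0.0133,-0.0388,0,0,0,0,0.35]]]'

```text
t: 0.9
tool_pos: [0.3901, 0.2448, 0.2406]
tcp_rot: [-180.0, 0.0, 86.2]
contact_force: [1.0, 0.1, -0.2]
opening: 0.353
```

>>> step_arm --targets '[[[0.0133,-0.0388,0,0,0,0,0.35],[0.0133,-0.0388,0,0,0,0,0.35],[0.0133,-0.0388,0,0,0,0,0.35],[0.0133,-0.0388,0,0,0,0,0.35],[0.0133,-0.0388,0,0,0,0,0.35],[0.0133,-0.0388,0,0,0,0,0.35],[0,0,-0.03,0,0,0,0.35],[0,0,0,0,0,0,0.35]]]'

```text
t: 1.7
tool_pos: [0.4678, 0.0126, 0.2082]
tcp_rot: [-179.7, 0.1, 86.1]
contact_force: [-0.9, 0.8, -0.6]
opening: 0.325
```

>>> step_arm --targets '[[[0.001,0,-0.035,0,0,0,0.35],[0,0,-0.035,0,0,0,0.35],[0,0,-0.03,0,0,0,0.35],[0,0,-0.02,0,0,0,0.35],[0,0,0,0,0,0,0.35]]]'

```text
t: 2.2
tool_pos: [0.4689, 0.0149, 0.0892]
tcp_rot: [-179.7, 0.0, 86.3]
contact_force: [-0.1, 0.6, -0.5]
opening: 0.326
```

```bash
python3 - <<'E'
from h import *
print(arm.sense()['tool_pos'])
t=arm.snapshot('top');s=arm.snapshot('scene')
a=cv2.resize(t[130:255,210:340],(390,375));b=cv2.resize(s[175:315,220:370],(400,375))
cv2.imwrite('pics/d1.png',np.hstack([a,b])[:,:,::-1])
E
```

```text
[0.46889695 0.014879   0.08916508]
```

View pics/d1.png

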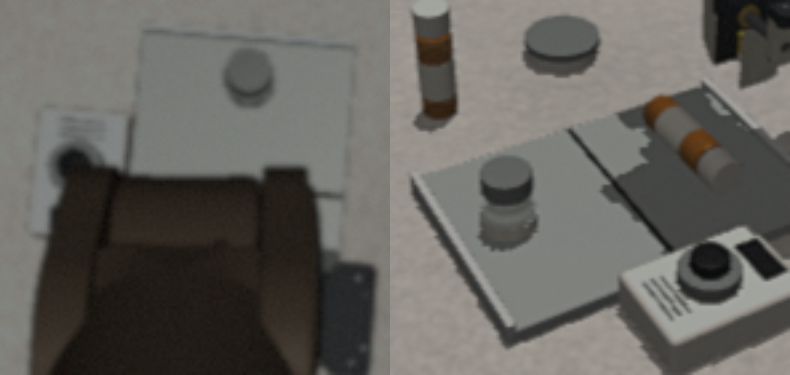

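The arm hides the bed in the top view. In the scene view the vial is still undisturbed, with the hand behind it. I'll descend further.

>>> step_arm --targets '[[[0,0,-0.025,0,0,0,0.35],[0,0,-0.02,0,0,0,0.35],[0,0,-0.011,0,0,0,0.35],[0,0,0,0,0,0,0.35]]]'

```text
t: 2.7
tool_pos: [0.4707, 0.0141, 0.0348]
tcp_rot: [-180.0, -0.0, 86.2]
contact_force: [-0.4, -1.1, -0.0]
opening: 0.327
```

```bash
python3 - <<'E'
from h import *
print(arm.sense()['tool_pos'])
s=arm.snapshot('scene')
cv2.imwrite('pics/d2.png',cv2.resize(s[175:315,220:400],None,fx=4.2,fy=4.2)[:,:,::-1])
print(vial('scene',s,(300,195,380,260)))
E
```

```text
[0.47066916 0.01408794 0.0347767 ]
[(np.int32(63), array([320.  , 214.75])), (np.int32(114), array([334.48, 229.24]))]
```

View pics/d2.png

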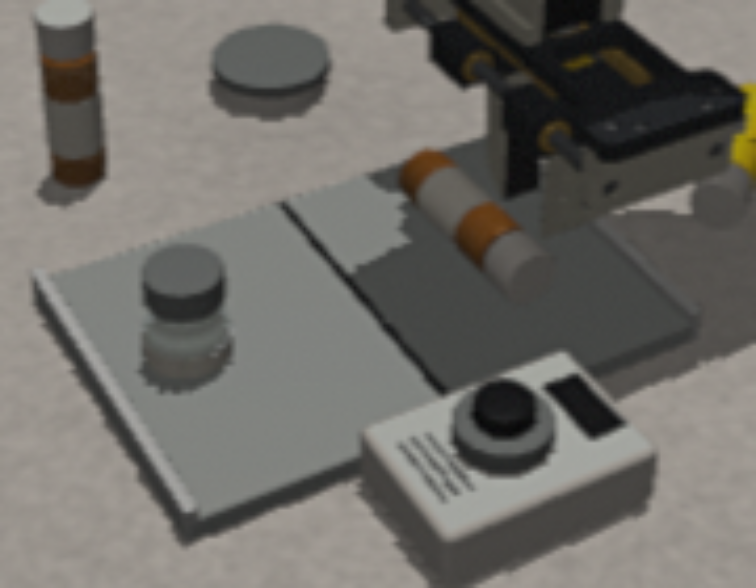

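>>> step_arm --targets '[[[0.003,-0.0002,0,0,0,0,0.35],[0.004,-0.0003,0,0,0,0,0.35],[0.004,-0.0003,0,0,0,0,0.35],[0.004,-0.0003,0,0,0,0,0.35],[0.004,-0.0003,0,0,0,0,0.35],[0.004,-0.0003,0,0,0,0,0.35],[0.004,-0.0003,0,0,0,0,0.35],[0.004,-0.0003,0,0,0,0,0.35]]]'

```text
t: 3.55
tool_pos: [0.502, 0.0115, 0.0347]
tcp_rot: [-180.0, 0.0, 86.2]
contact_force: [-0.9, 0.5, -0.0]
opening: 0.33
```

>>> step_arm --targets '[[[0.004,-0.0003,0,0,0,0,0.35],[0.004,-0.0003,0,0,0,0,0.35],[0.003,-0.0002,0,0,0,0,0.35],[0.003,-0.0002,0,0,0,0,0.35],[0.002,-0.0001,0,0,0,0,0.35],[0.002,-0.0001,0,0,0,0,0.35],[0.002,-0.0001,0,0,0,0,0.35],[0.001,0,0,0,0,0,0.35]]]'

```text
t: 4.35
tool_pos: [0.5229, 0.0102, 0.0348]
tcp_rot: [180.0, -0.0, 86.2]
contact_force: [-0.5, -0.7, 0.0]
opening: 0.328
```

```bash
cat >> h.py <<'E'
e=np.array([0.0653,.9979]);nn=np.array([.9979,-.0653]);L=np.array([.5699,.0135])
def report(s,tag,z=.030):
    v=vial('scene',s,(250,190,400,290))
    for a,c in v:
        q=ray('scene',c,z)[0][:2]-L; print(tag,a,c,'n %.4f e %.4f'%(q@nn,q@e))
E
python3 - <<'E'
from h import *
st=arm.sense();print(st['tool_pos'],st['contact_force'],((st['tool_pos'][:2]-L)@nn))
s=arm.snapshot('scene')
cv2.imwrite('pics/d3.png',cv2.resize(s[175:315,220:400],None,fx=4.2,fy=4.2)[:,:,::-1])
report(cv2.imread('pics/scene0.png')[:,:,::-1].copy(),'start');report(s,'now')
E
```

```text
[0.52294791 0.01021139 0.03477285] [-0.46075032 -0.6918502   0.00556862] -0.04663874797118166
start 58 [319.84 214.62] n -0.0610 e -0.0514
start 107 [334.21 229.44] n -0.0608 e 0.0038
now 68 [301.6  220.97] n -0.0190 e -0.0503
now 125 [315.74 235.77] n -0.0202 e 0.0034
```

View pics/d3.png

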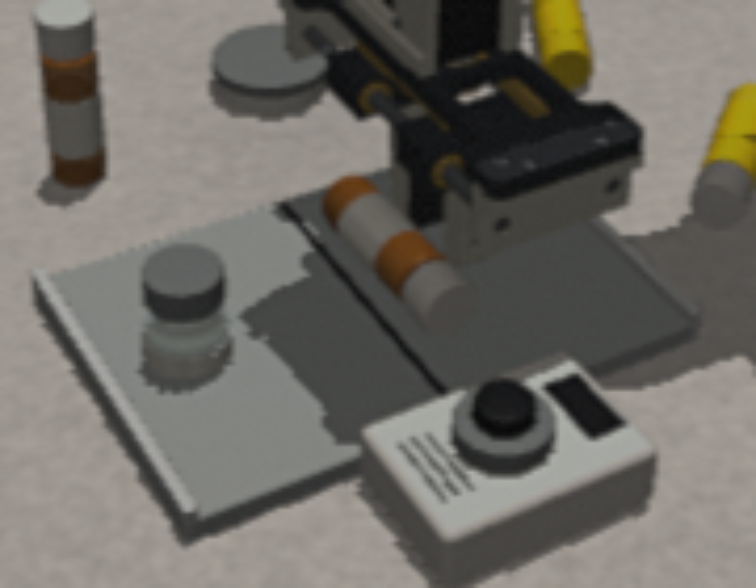

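>>> step_arm --targets '[[[0.002,-0.0001,0,0,0,0,0.35],[0.003,-0.0002,0,0,0,0,0.35],[0.003,-0.0002,0,0,0,0,0.35],[0.003,-0.0002,0,0,0,0,0.35],[0.003,-0.0002,0,0,0,0,0.35],[0.002,-0.0001,0,0,0,0,0.35],[0.001,-0.0001,0,0,0,0,0.35],[0.0005,0,0,0,0,0,0.35]]]'

```text
t: 5.2
tool_pos: [0.5403, 0.0091, 0.0347]
tcp_rot: [-180.0, 0.0, 86.2]
contact_force: [-0.1, 0.3, -0.1]
opening: 0.325
```

```bash
python3 - <<'E'
from h import *
st=arm.sense();print(st['tool_pos'],st['contact_force'],((st['tool_pos'][:2]-L)@nn))
s=arm.snapshot('scene');report(s,'now')
s=arm.snapshot('scene');report(s,'now')
E
```

```text
[0.54028    0.00907059 0.03469522] [-0.10290039  0.32118248 -0.07262294] -0.029268558110917726
now 67 [294.   223.55] n -0.0021 e -0.0501
now 124 [307.77 238.77] n -0.0028 e 0.0040
now 70 [293.84 223.76] n -0.0015 e -0.0496
now 125 [307.69 238.72] n -0.0027 e 0.0038
```

>>> step_arm --targets '[[[0.001,-0.0001,0,0,0,0,0.35],[0.001,-0.0001,0,0,0,0,0.35],[0.001,-0.0001,0,0,0,0,0.35],[0.001,0,0,0,0,0,0.35],[0.0005,0,0,0,0,0,0.35],[0,0,0,0,0,0,0.35],[0,0,0,0,0,0,0.35]]]'

```text
t: 6.0
tool_pos: [0.5447, 0.0088, 0.0347]
tcp_rot: [-180.0, -0.0, 86.2]
contact_force: [-0.2, -0.5, -0.0]
opening: 0.323
```

```bash
python3 - <<'E'
from h import *
st=arm.sense();print(st['tool_pos'],((st['tool_pos'][:2]-L)@nn))
s=arm.snapshot('scene');report(s,'now')
E
```

```text
[0.54471848 0.00878917 0.03472087] -0.024821020416698696
now 69 [291.72 224.26] n 0.0029 e -0.0502
now 120 [305.48 239.53] n 0.0020 e 0.0039
```

>>> step_arm --targets '[[[-0.004,0.0003,0,0,0,0,0.35],[-0.008,0.0005,0,0,0,0,0.35],[-0.012,0.0008,0,0,0,0,0.35],[-0.005,0,0.03,0,0,0,0.35],[-0.04,0,0.02,0,0,0,0.35],[-0.04,0,0.04,0,0,0,1],[-0.04,0,0.02,0,0,0,1],[-0.03,0,0.02,0,0,0,1]]]'

```text
t: 6.85
tool_pos: [0.3667, 0.0102, 0.1604]
tcp_rot: [-179.9, -0.0, 86.2]
contact_force: [0.6, 1.1, 1.2]
opening: 0.112
```

```bash
python3 - <<'E'
from h import *
st=arm.sense();print(st['tool_pos'])
s=arm.snapshot('scene');report(s,'now')
t=arm.snapshot('top')
cv2.imwrite('pics/d4.png',cv2.resize(t[130:255,210:340],None,fx=4.6,fy=4.6,interpolation=cv2.INTER_CUBIC)[:,:,::-1])
for a,c in vial('top',t,(255,170,330,235)):
    q=ray('top',c,.026)[0][:2]-L; print('top',a,c,q@nn,q@e)
E
```

```text
[0.36672472 0.01017862 0.16035747]
now 60 [291.92 223.98] n 0.0021 e -0.0508
now 115 [305.28 239.57] n 0.0024 e 0.0038
top 74 [284.47 190.86] 0.0007755708004710525 0.010876897386323173
top 56 [307.66 192.21] 0.0019048090218275404 -0.04283986484329341
```

View pics/d4.png

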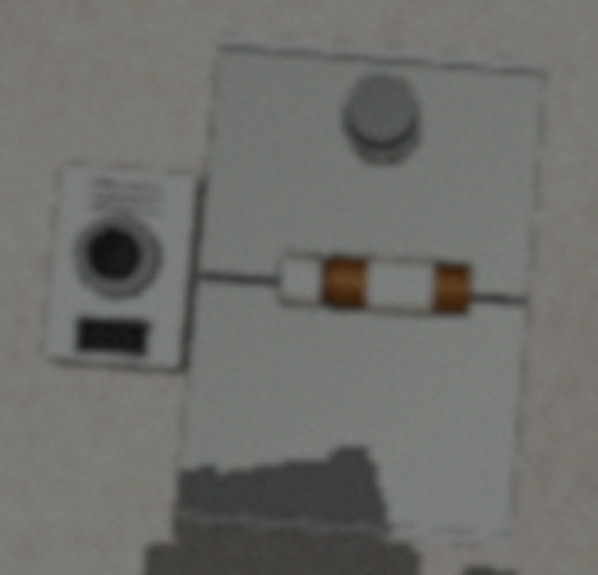

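The top view shows the vial lying on the line: about 1 mm off across it, 6 mm off lengthwise, and parallel to within about 2°. Now the key, with the fingers shut.

>>> step_arm --targets '[[[0.0355,0.021,0,0,0,0,1],[0.0355,0.021,0,0,0,0,1],[0.0355,0.021,0,0,0,0,1],[0.0355,0.021,0,0,0,0,1],[0.0355,0.021,0,0,0,0,1],[0.0355,0.021,0,0,0,0,1],[0,0,-0.03,0,0,0,1],[0,0,0,0,0,0,1]]]'

```text
t: 7.75
tool_pos: [0.5813, 0.1365, 0.1261]
tcp_rot: [-179.7, 0.1, 86.3]
contact_force: [-1.5, -1.4, -0.5]
opening: 0.005
```

>>> step_arm --targets '[[[0,0,-0.03,0,0,0,1],[0,0,-0.015,0,0,0,1],[0,0,-0.005,0,0,0,1],[0,0,0,0,0,0,1]]]'

```text
t: 8.15
tool_pos: [0.5826, 0.1359, 0.0801]
tcp_rot: [-179.9, 0.0, 86.2]
contact_force: [-0.2, 0.1, 0.4]
opening: 0.006
```

```bash
python3 - <<'E'
from h import *
st=arm.sense();print(st['tool_pos'],st['contact_force'],st['opening'])
s=arm.snapshot('scene');report(s,'now')
cv2.imwrite('pics/d5.png',cv2.resize(s[175:315,220:400],None,fx=4.2,fy=4.2)[:,:,::-1])
E
```

```text
[0.58262826 0.13587531 0.080067  ] [-0.24542713  0.10287165  0.41071425] 0.00622627446428474
now 59 [291.98 224.  ] n 0.0020 e -0.0507
now 114 [305.32 239.52] n 0.0023 e 0.0037
```

View pics/d5.png

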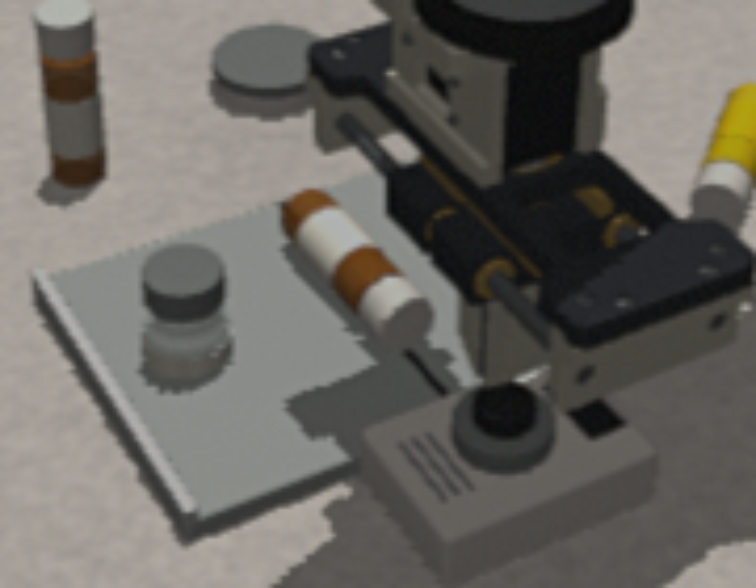

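```bash
python3 - <<'E'
from h import *
T=np.array([.5826,.1359,.0801])
P=[[T[0]+a,T[1]+b,.066] for a in(-.0095,.0095) for b in(-.019,.019)]+[[T[0],T[1],.066],[T[0],T[1],.0801],[.58,.136,.048]]
print(((proj('scene',P)-[220,175])*4.2).round(0))
E
```

```text
[[492. 335.]
 [551. 390.]
 [453. 352.]
 [511. 409.]
 [501. 371.]
 [503. 343.]
 [505. 403.]]
```

```bash
python3 - <<'E'
from h import *
s=arm.snapshot('scene')
T=np.array([.5826,.1359,.0801])
c=cv2.convertScaleAbs(cv2.resize(s[235:295,315:375],None,fx=10,fy=10,interpolation=cv2.INTER_CUBIC),alpha=1.8)
P=[[T[0]+a,T[1]+b,.066] for a,b in((-.0095,-.019),(.0095,-.019),(.0095,.019),(-.0095,.019))]
cv2.polylines(c,[((proj('scene',P)-[315,235])*10).astype(np.int32)],True,(255,0,0),1)
cv2.imwrite('pics/d6.png',c[:,:,::-1])
E
```

```text
(no output)
```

View pics/d6.png

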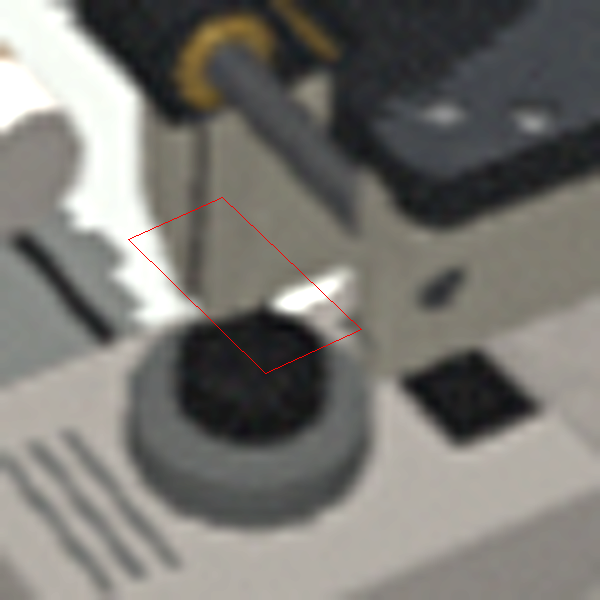

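Projecting the finger outline matches the picture: the seam between the fingers sits over the key's centre. I'll press gradually and watch the force.

>>> step_arm --targets '[[[-0.002,0,-0.008,0,0,0,1],[0,0,-0.006,0,0,0,1],[0,0,-0.003,0,0,0,1],[0,0,-0.002,0,0,0,1],[0,0,0,0,0,0,1]]]'

```text
t: 8.75
tool_pos: [0.5813, 0.1365, 0.061]
tcp_rot: [-180.0, -0.0, 86.2]
contact_force: [-1.9, 0.3, 2.9]
opening: 0.006
```

>>> step_arm --targets '[[[0,0,-0.002,0,0,0,1],[0,0,-0.001,0,0,0,1],[0,0,0,0,0,0,1]]]'

```text
t: 9.05
tool_pos: [0.5814, 0.1365, 0.0599]
tcp_rot: [180.0, -0.0, 86.2]
contact_force: [-8.4, -0.6, 22.3]
opening: 0.004
```

Force rises to 22 N after only about 1 mm more travel, with the tips at z≈46 mm. That isn't the 4 N key stop, so the shut fingers are probably wide enough to land on the collar. I'll lift off and look.

>>> step_arm --targets '[[[0,0,0.01,0,0,0,1],[0,0,0.015,0,0,0,1],[0,0,0,0,0,0,1]]]'

```text
t: 9.35
tool_pos: [0.5826, 0.1366, 0.0847]
tcp_rot: [179.8, -0.1, 86.2]
contact_force: [0.7, 0.2, 0.5]
opening: 0.008
```

```bash
python3 - <<'E'
from h import *
st=arm.sense();print(st['tool_pos'],st['contact_force'],st['opening'])
s=arm.snapshot('scene');report(s,'now')
c=cv2.convertScaleAbs(cv2.resize(s[235:295,315:375],None,fx=10,fy=10,interpolation=cv2.INTER_CUBIC),alpha=1.8)
cv2.imwrite('pics/d7.png',c[:,:,::-1])
# collar / key geometry from initial top
t=cv2.imread('pics/top0.png');c=cv2.convertScaleAbs(cv2.resize(t[160:215,210:265],None,fx=10,fy=10,interpolation=cv2.INTER_CUBIC),alpha=1.8);cv2.imwrite('pics/d8.png',c)
E
```

```text
[0.58257365 0.13658045 0.08469529] [0.67537278 0.18647768 0.47886277] 0.007933596699748567
now 59 [291.98 224.  ] n 0.0020 e -0.0507
now 114 [305.32 239.52] n 0.0023 e 0.0037
```

View pics/d7.png

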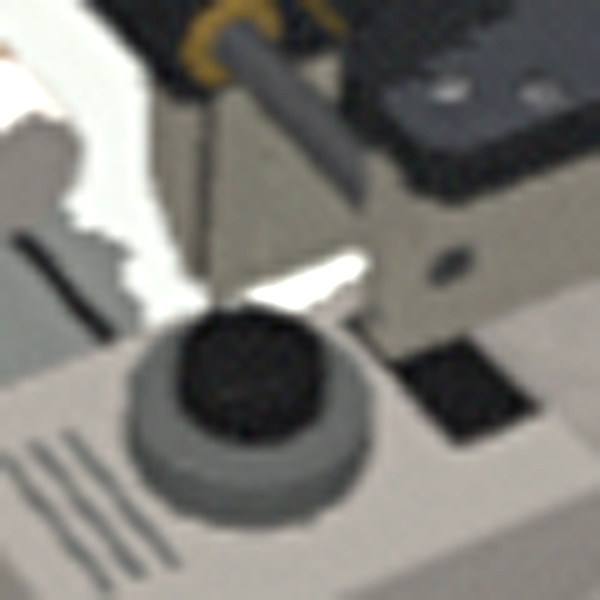

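View pics/d8.png

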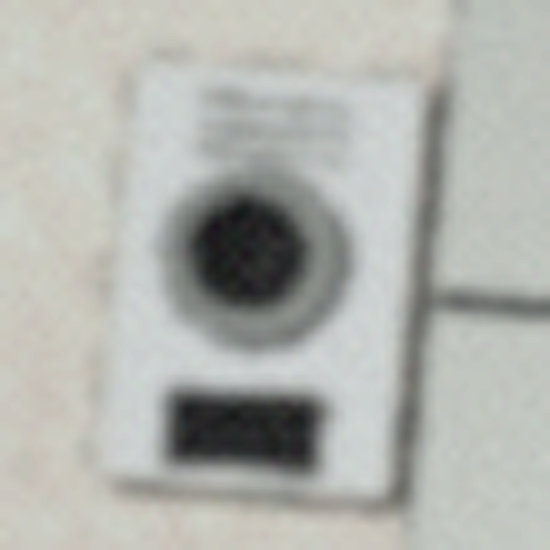

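```bash
python3 - <<'E'
from h import *
K,R,t,_=cam('scene');C=-R.T@t;print('cam',C)
f=lambda P:((proj('scene',P)-[315,235])*10).round(0)
k=np.array([.580,.136]);a=np.linspace(0,2*np.pi,72,False)
for r in(.013,.0215):
  for z in(.030,.034,.036,.038,.040,.042,.044,.048):
    q=f(np.c_[k[0]+r*np.cos(a),k[1]+r*np.sin(a),a*0+z]);print(r,z,'rows',q[:,1].min(),q[:,1].max(),'cols',q[:,0].min(),q[:,0].max())
print('plate',f([[.58,.231,.1],[.58,.231,.12],[.58,.231,.136],[.62,.231,.136]]))
E
```

```text
cam [0.923403   0.56939284 0.56101876]
0.013 0.03 rows 386.0 496.0 cols 170.0 325.0
0.013 0.034 rows 369.0 478.0 cols 170.0 327.0
0.013 0.036 rows 360.0 469.0 cols 171.0 327.0
0.013 0.038 rows 351.0 461.0 cols 171.0 328.0
0.013 0.04 rows 342.0 452.0 cols 172.0 329.0
0.013 0.042 rows 333.0 443.0 cols 172.0 329.0
0.013 0.044 rows 324.0 434.0 cols 172.0 330.0
0.013 0.048 rows 307.0 416.0 cols 173.0 331.0
0.0215 0.03 rows 351.0 533.0 cols 119.0 376.0
0.0215 0.034 rows 334.0 516.0 cols 119.0 378.0
0.0215 0.036 rows 325.0 507.0 cols 120.0 378.0
0.0215 0.038 rows 317.0 498.0 cols 120.0 379.0
0.0215 0.04 rows 308.0 489.0 cols 120.0 380.0
0.0215 0.042 rows 299.0 480.0 cols 121.0 381.0
0.0215 0.044 rows 290.0 471.0 cols 121.0 381.0
0.0215 0.048 rows 272.0 453.0 cols 122.0 383.0
plate [[657. 475.]
 [670. 372.]
 [680. 287.]
 [455. 396.]]
```

```bash
python3 - <<'E'
from h import *
print(arm.tcp_to_tips)
s=arm.sense();T=s['tool_pos'];print(T,s['contact_force'])
for z in(.014,.016,.018,.02): print(z,((proj('scene',[[T[0]+.0095,T[1],T[2]-z],[T[0]+.0095,T[1]+.012,T[2]-z]])-[315,235])*10).round(0).tolist())
E
```

```text
0.014
[0.5820439  0.13646684 0.08367706] [ 0.08341863 -0.17672869 -0.50602715]
0.014 [[202.0, 289.0], [245.0, 332.0]]
0.016 [[201.0, 298.0], [245.0, 341.0]]
0.018 [[201.0, 308.0], [244.0, 351.0]]
0.02 [[200.0, 317.0], [244.0, 360.0]]
```

>>> step_arm --targets '[[[0,0,0.04,0,0,0,1],[0,0,0.03,0,0,0,1],[0,0,0,0,0,0,1],[0,0,0,0,0,0,1]]]'

```text
t: 9.8
tool_pos: [0.5814, 0.1364, 0.1528]
tcp_rot: [180.0, -0.0, 86.2]
contact_force: [0.3, 0.1, -0.1]
opening: 0.002
```

```bash
python3 - <<'E'
from h import *
s=arm.sense();T=s['tool_pos'];print(T,s['contact_force'],s['tcp_rot'])
s=arm.snapshot('scene')
c=cv2.convertScaleAbs(cv2.resize(s[205:285,305:385],None,fx=7.5,fy=7.5,interpolation=cv2.INTER_CUBIC),alpha=2)
P=[[T[0]+a,T[1]+b,T[2]-.014] for a,b in((-.0095,-.019),(.0095,-.019),(.0095,.019),(-.0095,.019))]
cv2.polylines(c,[((proj('scene',P)-[305,205])*7.5).astype(np.int32)],True,(255,0,0),1)
cv2.imwrite('pics/d9.png',c[:,:,::-1])
E
```

```text
[0.58138017 0.13644823 0.15279844] [ 0.28279565  0.05753504 -0.07430998] [ 1.79978323e+02 -1.43655805e-02  8.62243529e+01]
```

View pics/d9.png

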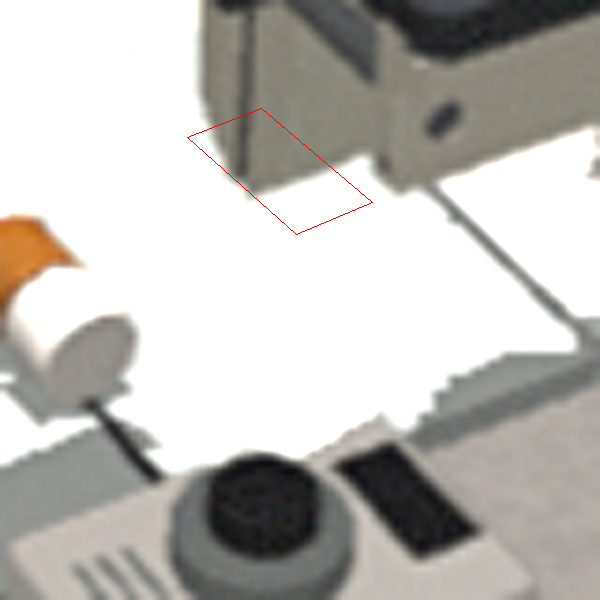

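The tip geometry checks out, with a narrow shut tip centred over the key. From the picture the collar top is at z≈42 mm, so it shouldn't block the stroke. I'll press again and photograph the key while it's held down.

>>> step_arm --targets '[[[0,0,-0.045,0,0,0,1],[0,0,-0.03,0,0,0,1],[0,0,-0.012,0,0,0,1],[0,0,-0.004,0,0,0,1],[0,0,-0.002,0,0,0,1],[0,0,-0.002,0,0,0,1],[0,0,0,0,0,0,1],[0,0,0,0,0,0,1]]]'

```text
t: 10.65
tool_pos: [0.5788, 0.1357, 0.0599]
tcp_rot: [-179.7, 0.0, 86.2]
contact_force: [-16.1, -2.9, 26.2]
opening: 0.002
```

```bash
python3 - <<'E'
from h import *
s=arm.sense();T=s['tool_pos'];print(T,s['contact_force'],s['tcp_rot'])
s=arm.snapshot('scene');print(arm.sense()['tool_pos'],arm.sense()['contact_force'])
c=cv2.convertScaleAbs(cv2.resize(s[235:295,315:375],None,fx=10,fy=10,interpolation=cv2.INTER_CUBIC),alpha=2.2)
cv2.imwrite('pics/d10.png',c[:,:,::-1]);report(s,'v')
E
```

```text
[0.57875381 0.13567378 0.05987654] [-16.06598062  -2.85071626  26.21579765] [-1.79723320e+02  4.38477829e-02  8.61984210e+01]
[0.57875432 0.1357262  0.0599002 ] [-16.18081356  -2.90390254  26.95338067]
v 59 [291.95 223.9 ] n 0.0019 e -0.0510
v 115 [305.28 239.57] n 0.0024 e 0.0038
```

View pics/d10.png

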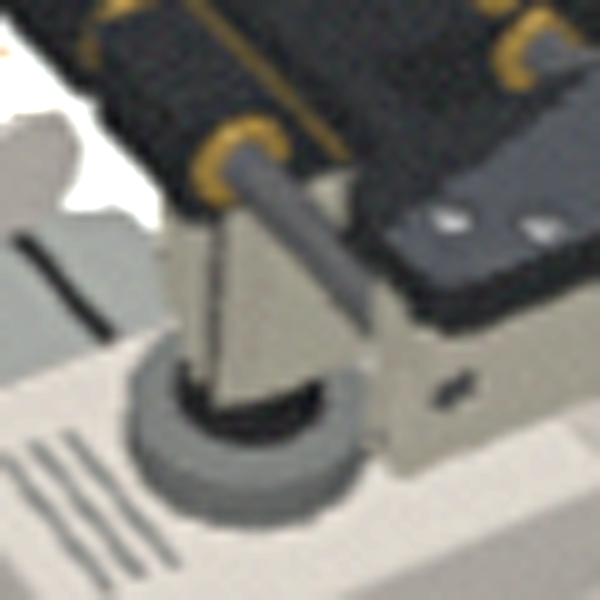

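```bash
python3 - <<'E'
from h import *
s=arm.snapshot('scene');T=arm.sense()['tool_pos'];print(T, arm.sense()['contact_force'])
np.save('press.npy',s)
for z in(.040,.042,.044,.046,.048): print(z,((proj('scene',[[T[0]+.0095,T[1]+b,z] for b in(0,.0045)])-[315,235])*10).round(0).tolist())
g=cv2.cvtColor(s,cv2.COLOR_RGB2GRAY);g0=cv2.cvtColor(cv2.imread('pics/scene0.png'),cv2.COLOR_BGR2GRAY)
print(g0[262:284,330:353]);print(g[262:284,330:353])
E
```

```text
[0.57872874 0.13572576 0.05987004] [-15.86192277  -3.57281885  26.61160406]
0.04 [[209.0, 414.0], [225.0, 430.0]]
0.042 [[209.0, 405.0], [225.0, 421.0]]
0.044 [[210.0, 396.0], [226.0, 412.0]]
0.046 [[210.0, 387.0], [226.0, 403.0]]
0.048 [[211.0, 378.0], [227.0, 394.0]]
[[116 116 116 115 117 117 117 116 116 116 115 116 119 123 133 145 148 148
  148 148 148 147 148]
 [116 115 116 116 116 116 116 117 116 121 125 129 142 149 149 150 148 148
  149 148 149 149 150]
 [115 116 116 116 118 118 116 111 115 130 142 145 147 150 151 150 149 147
  148 149 150 148 146]
 [116 117 116 118 119 115  99  80  72  58  63  73 101 128 144 148 150 149
  150 147 141 122  88]
 [116 118 121 117 104  68  36  25  23  18  17  23  31  53  90 129 148 153
  146 114  58  38  27]
 [120 126 127  94  51  23  14  17  18  21  19  17  16  15  32  67 116 146
  132  83  26   9  13]
 [130 105  82  55  21  17  18  20  22  22  23  22  22  17  16  22  51 101
  136 123  72  27  16]
 [105  87  68  32  17  19  17  21  24  21  23  27  18  22  21  16  21  65
  104 131 123  73  31]
 [ 87  85  66  24  20  24  22  21  23  21  24  19  23 
[... 2739 characters left out ...]
 59  57  57  63  68]
 [ 60  58  58  52  36  22  17  17  23  22  18  15  20  12  19  26  43  54
   59  59  57  60  67]
 [ 58  59  59  59  55  43  28  22  22  16  18  17  18  23  33  51  59  59
   60  58  56  58  58]
 [ 56  59  59  59  59  59  55  47  39  31  32  35  38  44  56  59  59  58
   58  57  50  58  62]
 [ 48  55  58  59  58  59  59  59  61  60  60  59  58  59  59  59  58  60
   56  51  41  50  66]
 [ 44  49  55  60  60  60  59  59  60  60  58  60  58  59  60  57  59  55
   48  41  41  66  87]
 [ 40  44  46  48  52  58  61  59  59  58  59  59  59  59  58  55  51  46
   43  39  51  81 100]
 [ 46  43  45  45  49  48  49  54  55  55  53  55  54  51  46  46  45  43
   41  43  70  93 100]]
```

The picture is ambiguous about key travel. I'll release in small steps and read the force: a 4 N spring over 6 mm should show up clearly.

>>> step_arm --targets '[[[0,0,0.002,0,0,0,1],[0,0,0,0,0,0,1]]]'

```text
t: 10.95
tool_pos: [0.5814, 0.1363, 0.0613]
tcp_rot: [180.0, -0.0, 86.2]
contact_force: [-3.5, -1.1, 3.0]
opening: 0.005
```

>>> step_arm --targets '[[[0,0,0.001,0,0,0,1],[0,0,0,0,0,0,1]]]'

```text
t: 11.15
tool_pos: [0.5815, 0.1364, 0.0615]
tcp_rot: [180.0, -0.0, 86.2]
contact_force: [-1.4, -1.1, 3.6]
opening: 0.003
```

>>> step_arm --targets '[[[0,0,0.001,0,0,0,1],[0,0,0,0,0,0,1]]]'

```text
t: 11.35
tool_pos: [0.5816, 0.1364, 0.0622]
tcp_rot: [180.0, -0.0, 86.2]
contact_force: [-1.8, -1.2, 3.2]
opening: 0.006
```

>>> step_arm --targets '[[[0,0,0.001,0,0,0,1],[0,0,0,0,0,0,1]]]'

```text
t: 11.55
tool_pos: [0.5816, 0.1364, 0.0632]
tcp_rot: [180.0, -0.0, 86.2]
contact_force: [-2.2, -0.4, 2.5]
opening: 0.012
```

>>> step_arm --targets '[[[0,0,0.001,0,0,0,1],[0,0,0,0,0,0,1]]]'

```text
t: 11.75
tool_pos: [0.5815, 0.1364, 0.0642]
tcp_rot: [180.0, -0.0, 86.2]
contact_force: [-0.2, -0.4, 1.4]
opening: 0.007
```

>>> step_arm --targets '[[[0,0,0.001,0,0,0,1],[0,0,0,0,0,0,1]]]'

```text
t: 11.95
tool_pos: [0.5815, 0.1364, 0.0652]
tcp_rot: [180.0, -0.0, 86.2]
contact_force: [-0.7, -1.0, 1.5]
opening: 0.007
```

>>> step_arm --targets '[[[0,0,0.001,0,0,0,1],[0,0,0,0,0,0,1]]]'

```text
t: 12.15
tool_pos: [0.5815, 0.1364, 0.0662]
tcp_rot: [180.0, -0.0, 86.2]
contact_force: [0.6, -0.5, 1.0]
opening: 0.004
```

The spring curve is clear: about 3.6 N falling to 1 N over 5 mm of retreat, with a rigid stop below that. The key was fully down and the vial stayed on the line. I'll retreat and check.

>>> step_arm --targets '[[[0,0,0.02,0,0,0,1],[0,0,0.04,0,0,0,1],[-0.04,0,0.03,0,0,0,1],[-0.05,0,0,0,0,0,1],[-0.05,0,0,0,0,0,1],[-0.05,0,0,0,0,0,1],[0,0,0,0,0,0,1],[0,0,0,0,0,0,1]]]'

```text
t: 12.95
tool_pos: [0.3906, 0.1367, 0.1564]
tcp_rot: [180.0, -0.0, 86.3]
contact_force: [0.8, 0.4, -0.2]
opening: 0.005
```

```bash
python3 - <<'E'
from h import *
st=arm.sense();print(st['t'],st['tool_pos'],st['contact_force'])
s=arm.snapshot('scene');report(s,'v');t=arm.snapshot('top')
for a,c in vial('top',t,(255,170,330,235)):
    q=ray('top',c,.026)[0][:2]-L; print('top',a,c,q@nn,q@e)
a=cv2.resize(t[130:255,205:345],None,fx=2.8,fy=2.8);b=cv2.resize(s[175:315,220:375],None,fx=2.5,fy=2.5)
h=min(a.shape[0],b.shape[0]);cv2.imwrite('pics/d11.png',np.hstack([a[:h],b[:h]])[:,:,::-1])
g=cv2.cvtColor(s,cv2.COLOR_RGB2GRAY);print(g[262:284,340])
E
```

```text
12.95 [0.39058661 0.13672001 0.15639858] [ 0.79357622  0.37948009 -0.21837739]
v 59 [291.98 224.  ] n 0.0020 e -0.0507
v 113 [305.37 239.5 ] n 0.0022 e 0.0037
top 74 [284.47 190.86] 0.0007755708004710525 0.010876897386323173
top 56 [307.7  192.25] 0.001818987469495801 -0.042939481061515065
[123 134 153  67  20  20  25  22  23  28  25  28  35  27  11  14  15  47
 100  98  95  66]
```

View pics/d11.png

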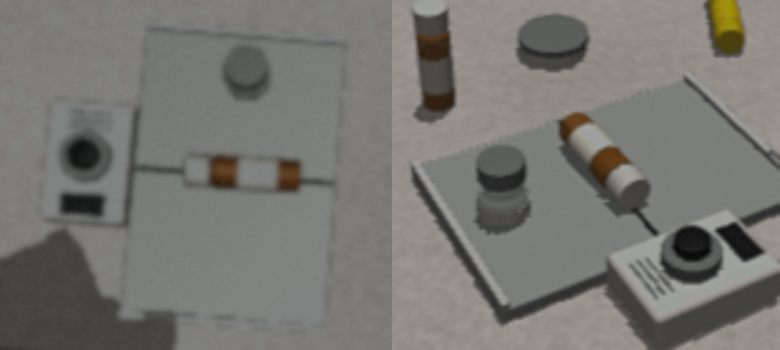

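Both views show the vial on the line, the key up as at the start, the bystanders in place and the arm clear. I'm handing in.

```bash
python3 -c "
from bench import arm
print(arm.sign_off())"
```

```text
the job is handed in; nothing more can be done
None
```

I rolled the amber vial onto the black line with the fingertips, pressed the reader's key fully down twice, and let it go. The job was handed in at about 13 s; no verdict was reported.

**Vial:** the last top view puts its middle about 1 mm off the line across the bed and about 6 mm off the line's middle lengthwise. It lies parallel to the line within about 2°. The scene view agrees to about 1 mm, and the vial's position did not change while the key was pressed. It was only pushed, never pinched or lifted.

**Key:** on the second release the force fell from about 3.6 N to about 1 N over 5 mm of retreat, with a hard stop below that. That matches the key's full stroke. In the last picture the key is up, looking as it did at the start.

**Rest of the scene:** the jar, the standing vial and the dish look unmoved in the last pictures. The arm was clear of everything.

**One disagreement:** the key's stop came with the measured fingertip height at about 46 mm, where 42 mm was expected. I pressed as hard as 27 N against the stop before the release forces showed it was the key's own end stop and not the collar.

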